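Strut check on the lens steriliser hood

TASK

The spring strut of the cream lens steriliser is being checked: slide the steel ring weight with the wide bore down over the stud on the closed hood until it lies flat on the hood, and let go of it. Then take the bar across the front of the hood, raise the hood past its balance point (where the strut would begin to carry it up) without letting it run up to its end stop, ease it back down again, and finish while still holding it still by the bar just below the balance point. Leave all the other things on the table where they are.

Things in the scene. Friction and masses are not known exactly. Their poses are not given: they have to be found in the camera images.
- ring: the ring weight to use: plain steel ring, 56 mm outside diameter, bore 31 mm, 28 mm high, 375 g, standing flat on the table to one side of the steriliser. Origin: centre of its underside, z along its axis. It can be taken across its outside from above
- narrow_ring: a look-alike to leave alone: steel ring of the same 56 mm diameter and 28 mm height but with a bore of only 10 mm, too small for the stud; on the other side of the steriliser (the sides are swapped at random). Origin: centre of its underside
- steriliser: fixed cream box, 225 mm deep (x), 240 mm wide (y) and 95 mm high, with the hood on top. Origin: centre of its underside; its x axis points from its front (bar side, facing the robot) to its back (hinge side), its y axis runs along the hinge. It may stand turned by up to 0.3 rad
- hood (a joint): angle of the cream hood, rad: 0 shut (level), grows as its front rises, end stop 1.15. With the ring on the stud it falls shut by itself below the balance point, 0.75, and is carried up by itself above it (a damped spring strut, no detent). Just below means about 0.05 to 0.25 under it. It takes some 2 N up at the bar when shut, less farther up, under 1.2 N either way near the balance point
- hood_hinge (a point): point on the hinge line at the middle of the hood's width, 105 mm above the table; y along the hinge, x from the bar towards the hinge when shut. The hood is a plate 190 mm long from the hinge to its front edge and 236 mm wide
- stud_foot (a point): centre of the stud's foot on the hood's top face, 95 mm in front of the hinge line, 119 mm above the table when shut; z along the stud. The steel stud is 27 mm in diameter and 42 mm tall, the top 5 mm tapered
- bar: steel handle bar, 12 mm thick, 150 mm long, parallel to the hinge, 45 mm in front of the hood's edge on two posts 130 mm apart (take it between them); it turns freely on its axis. Origin: its middle, 235 mm from the hinge line; y along it. Its centre is 109 mm above the table when shut, 268 mm at the balance point, 259 to 221 mm at 0.05 to 0.25 rad under it, 321 mm at the end stop
- drops: white dropper bottle, 32 mm in diameter, 75 mm tall; bystander, origin at its foot
- jar: glass jar with steel cap, 68 mm in diameter, 85 mm tall; bystander, origin at its foot
- penlight: metal penlight, 14 mm thick, 120 mm long, lying on the table; bystander, origin under its middle
- occluder: flat black eye occluder paddle, 5 mm thick, 160 mm long, lying on the table; bystander, origin under its handle's middle
- cup: white cup, 72 mm in diameter, 80 mm tall; bystander, origin at its foot
- spray: white bottle, 56 mm in diameter, 140 mm tall; bystander, origin at its foot
There are look-alikes about, which are no part of the job. What is shaped like the ring but pink or purple is not meant.

How it is judged:
On the way, in this order (a step that is already met when the one before it is completed fails the run):
1. the wide-bored ring lies flat on the shut hood, over the stud, and is let go (distance between ring and stud_foot below 0.006 m and angle between the z axis of ring and the z axis of stud_foot, either way round below 0.08 rad and value of joint hood below 0.05 rad and contact force between ring and the fingers below 0.1 N), for 0.2 s.
2. the hood is raised by its bar past the balance point (value of joint hood above 0.78 rad and contact force between bar and the fingers above 0.1 N), for 0.1 s.
At the end, for the whole second after the job is handed in: The program has ended with the fingers still holding the bar and the hood standing still at 0.48 to 0.73 rad (balance point 0.75), with the wide-bored ring flat on the hood over the stud (within 6 mm, 0.1 rad) and not touched (value of joint hood between 0.48 and 0.73 rad and velocity of joint hood between -0.05 and 0.05 rad/s and contact force between bar and the fingers above 0.1 N and contact force between ring and the fingers below 0.1 N and distance between ring and stud_foot below 0.006 m and angle between the z axis of ring and the z axis of stud_foot, either way round below 0.1 rad); the arm keeps its last pose, push and grip.
It fails at once if the hood runs up to its end stop (value of joint hood above 1.12 rad).
It fails at once if another thing on the table is shifted by more than 30 mm (distance of any of narrow_ring, drops, jar, penlight, occluder, cup, spray from where it was at the start of the episode above 0.03 m).
It also fails if it takes over 67 s, if anything falls off the work surface, if the arm or the gripper's body presses on something with over 40 N, if the wrist force passes 120 N, or if a joint passes its speed limit or range.

ROBOT

A 6-joint arm with a two-finger parallel gripper is mounted at the origin on the work surface. World frame = base frame: x ahead of the robot, y to its left, z up, the work surface at z = 0. Lengths are in m, angles in rad, forces in N, time in s.
With the tool pointing down it reaches from about 0.425 to 0.95 m from the base axis. Payload 3.5 kg.
Tool frame: the origin (TCP) lies at the very end of the fingers, on their centre line; the grasp point (between the pads) lies 19 mm behind it (ctrl.grip_point_offset is the distance from the TCP to the grasp point, in m); z points along the fingers, y is the line along which they close (so a half turn about z gives the same grasp; the last joint's range is limited). The gripper opens to 85 mm and grips with 20 to 120 N. Pads are 22 mm wide; open, the fingers measure 114 mm over their backs; the gripper's body (76 mm by 85 mm) begins 54 mm behind the grasp point. The pads swing forward as they close: fully open they stand 13 mm farther back than shut.
Start: joints at [-1.253, 0.286, 1.577, -0, 1.279, -0.15], TCP at [0.304, -0.602, 0.231] pointing down, gripper open.
Joint ranges: [-2.77, 2.77], [-0.9, 2.22], [0.21, 2.48], [-1.53, 4.67], [0.24, 2.81], [-2.84, 2.84]. Speed limits (rad/s): [2.79, 2.79, 3.14, 3.14, 3.14, 3.14].

INTERFACE

Orientations are given as a unit quaternion [x, y, z, w].
In Python, from plant import ctrl gives the robot as it stands. The module is installed in compiled form; this text tells all that it offers.
- The arm moves only by the shell command python3 -m pendant 'ROWS' [OPENING] [FORCE]. ROWS is JSON, a list of rows, each an object of numbers: "dx", "dy", "dz": the shift along the tool's x, y, z in cm; "twist": the turn about the tool's z in degrees. A call has 1 to 10 rows; each row is the pose to reach, as a shift and turn from the pose commanded when the call began, along the tool's axes at that moment; what a row does not reach only later rows make up. A row lasts 1/8 s, in which the tool goes at most 62.5 mm and 10.7 degrees, less where a joint would pass 70% of its speed; a pose out of reach is approached as far as the arm can. A call with a gripper value outside its range is refused whole. OPENING is the opening in per cent of the stroke, from 0 (shut) to 100 (fully open), set as the call begins (- or left out, the last holds). The fingers move at their own pace and stop on an object; FORCE is the grip in N (left out, the last holds). Time passes only in rows, so rows that repeat a pose let the fingers close. It gives the time, the measured TCP pose, the force, the opening and the grip force at its end, in the units of the state.
- ctrl.get_state(): the state, without advancing time (a new reading comes with each control period).
- ctrl.read_camera(name): name is "scene" or "top" or "wrist"; returns a dict with "img" (480x640x3 uint8, red, green, blue), "depth" (480x640 float32, m along the optical axis (not along the pixel's ray), 0 where there is no reading), "camera_matrix" (3x3 intrinsics, pixels), "xyz" and "rotation" of the camera in the world; the wrist camera has in their place "tool_from_camera" (4x4, takes a point from camera to tool coordinates, whose origin is the TCP and whose axes are the flange's). Camera axes: x right, y up, looking along -z (the intrinsics and any distortion apply to the point x, -y, -z); pixel columns grow to the right and rows downward; lengths in m; the calibration is good to about 2 mm. A picture is of the moment at which its call begins: read the wrist's pose just before it.
- ctrl.sign_off(): hands the job in; it is judged then, once.
The state is a dict: "time": time; "qpos": joint angles; "dq": joint speeds; "joint_efforts": joint torques, N m; "eef_pos": TCP position; "tcp_rot": TCP orientation; "contact_force": force on the tool from outside, world axes, zero at the start; "wrist_torque": the same for the moment, N m; "opening": opening from 0.0 (shut) to 1.0 (fully open); "finger_force": force on a finger pad.
Only numpy, scipy, OpenCV 4.12 (cv2) and the standard library are available. Lean on these libraries where they do the work, as an engineer would, in place of code of your own. Each camera call takes 0.05 s, during which the arm holds its last target. There are 200 camera calls.

## Working session

There is one attempt and no reset: what is moved stays moved. The work goes in short steps, Python scripts to look and compute and a shell command to move; the robot and the scene stay as the last step left them, time stands still between calls to the robot, and variables do not carry over. Pictures are saved under pics/ and viewed, at most 10 in all, crops included, and the job is handed in when it is done.

```bash
mkdir -p pics
cat > h.py <<'E'
import numpy as np, cv2
from plant import ctrl
from scipy.spatial.transform import Rotation as R
def shot(name):
    s=ctrl.get_state(); c=ctrl.read_camera(name)
    if name=="wrist":
        T=np.eye(4);T[:3,:3]=R.from_quat(s["tcp_rot"]).as_matrix();T[:3,3]=s["eef_pos"];M=T@np.array(c["tool_from_camera"])
    else:
        M=np.eye(4); r=np.array(c["rotation"])
        M[:3,:3]=r if r.shape==(3,3) else R.from_quat(r).as_matrix(); M[:3,3]=c["xyz"]
    K=np.array(c["camera_matrix"]); d=c["depth"]
    v,u=np.mgrid[:480,:640]
    P=np.stack([(u-K[0,2])/K[0,0]*d,-(v-K[1,2])/K[1,1]*d,-d],-1)
    W=P@M[:3,:3].T+M[:3,3]; W[d==0]=np.nan
    return c["img"],W,M,K
def save(n,img): cv2.imwrite("pics/"+n+".png",cv2.cvtColor(img,cv2.COLOR_RGB2BGR))
E
python3 - <<'E'
from h import *
print(ctrl.get_state())
for n in("top","scene"):
    i,W,M,K=shot(n); save(n,i); np.save(n+".npy",W); print(n,M.round(3).tolist(),np.isnan(W[...,0]).mean())
E
```

```text
{'time': 0.0, 'qpos': array([-1.25299178e+00,  2.87213357e-01,  1.57817608e+00,  2.01716213e-05,
        1.27862363e+00, -1.49997815e-01]), 'dq': array([ 0.00039641, -0.00044518,  0.0006775 ,  0.00086442,  0.00016981,
       -0.00224822]), 'joint_efforts': array([-4.98573063e-04, -4.05987525e+01, -2.92623872e+01, -1.84752057e-04,
        5.89601143e-03,  1.15976562e-06]), 'eef_pos': array([ 0.30419778, -0.60182664,  0.22991589]), 'tcp_rot': array([ 9.72769570e-01,  2.31771223e-01, -9.18005406e-05, -1.20675982e-03]), 'contact_force': array([-1.29892018,  0.88469902, -0.25703646]), 'wrist_torque': array([ 0.00064138, -0.02968592, -0.01016785]), 'finger_force': 0.0, 'opening': 1.0024263434867462}
top [[0.108, 0.968, -0.228, 0.143], [-0.994, 0.107, -0.02, -0.021], [0.004, 0.229, 0.974, 1.794], [0.0, 0.0, 0.0, 1.0]] 0.004000651041666667
scene [[-0.53, -0.708, 0.467, 1.056], [0.848, -0.449, 0.283, 0.317], [0.009, 0.546, 0.838, 1.065], [0.0, 0.0, 0.0, 1.0]] 0.004111328125
```

View pics/top.png

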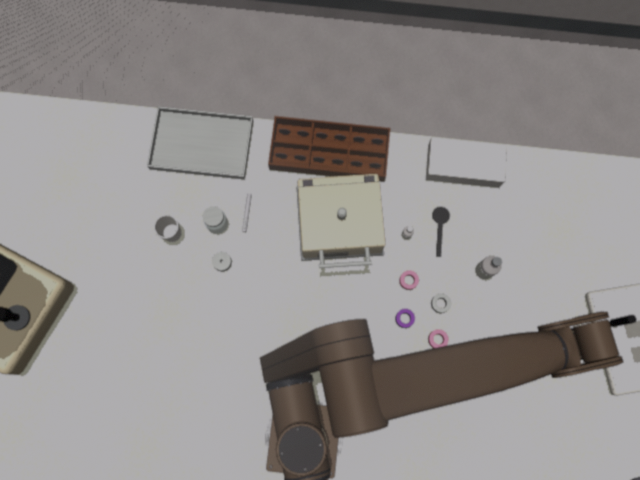

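View pics/scene.png

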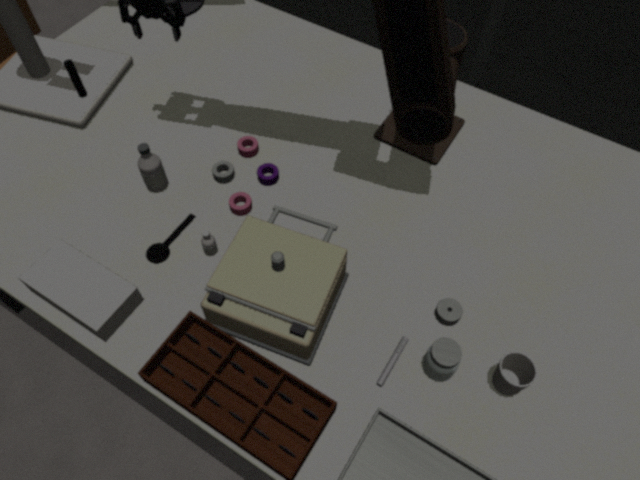

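Top view: the wide ring is the grey one at (441,303), with pink/purple decoys around it and the narrow one at (222,261). The stud is at (342,212), and the bar runs along (320–372, 264). Next I'll measure these.

Run:
```python
from h import *
def near(W,c,zlo,zhi,r):
    P=W.reshape(-1,3); m=(np.hypot(P[:,0]-c[0],P[:,1]-c[1])<r)&(P[:,2]>zlo)&(P[:,2]<zhi); return P[m]
t=np.load("top.npy"); s=np.load("scene.npy")
for n,(u,v) in dict(ring=(448,303),stud=(342,212),bar=(346,264),narrow=(228,261),p1=(410,288),pu=(405,327),p2=(438,347),drops=(409,232)).items(): print(n,t[v,u].round(3))
def mid(P): return ((P.min(0)+P.max(0))/2).round(4),P.mean(0).round(4),len(P)
for nm,W in(("top",t),("scene",s)):
    r0=np.nanmean(t[298:309,436:447].reshape(-1,3),0)[:2]
    print(nm,"ring",mid(near(W,r0,.02,.034,.036)))
    print("stud",mid(near(W,t[212,342],.15,.17,.03)))
    h=near(W,t[225,342],.112,.126,.14)
    print("hood rect",cv2.minAreaRect(h[:,:2].astype(np.float32)))
    h=near(W,t[264,346],.095,.122,.09); 
    print("bar",len(h)); np.save("bar_"+nm+".npy",h)
```

```text
ring [ 0.419 -0.373  0.027]
stud [ 0.618 -0.037  0.168]
bar [ 0.485 -0.064  0.108]
narrow [0.472 0.281 0.027]
p1 [ 0.452 -0.26   0.02 ]
pu [ 0.336 -0.254  0.021]
p2 [ 0.239 -0.238  0.634]
drops [ 0.611 -0.24   0.058]
top ring (array([ 0.4185, -0.3525,  0.027 ]), array([ 0.4189, -0.352 ,  0.0273]), 190)
stud (array([ 0.622 , -0.0358,  0.1593]), array([ 0.6207, -0.0357,  0.1586]), 77)
hood rect ((0.5983178615570068, -0.040467068552970886), (0.24401751160621643, 0.23564781248569489), 10.240436553955078)
bar 871
scene ring (array([ 0.4225, -0.3546,  0.0266]), array([ 0.4233, -0.3545,  0.0268]), 247)
stud (array([ 0.6253, -0.039 ,  0.1575]), array([ 0.6267, -0.0374,  0.1582]), 137)
hood rect ((0.6010527014732361, -0.043739140033721924), (0.2410144954919815, 0.23611639440059662), 10.257670402526855)
bar 1295
```

```bash
python3 -m pendant '[{"dx":4.3,"dy":-3.4},{"dx":8.6,"dy":-6.8},{"dx":13,"dy":-10.2},{"dx":17.3,"dy":-13.6},{"dx":21.6,"dy":-17,"dz":2},{"dx":21.6,"dy":-17,"dz":7},{"dx":21.6,"dy":-17,"dz":7},{"dx":21.6,"dy":-17,"dz":7}]' 100 40
cat > look.py <<'E'
from h import *
import sys
i,W,M,K=shot("wrist"); save(sys.argv[1],i); np.save("w.npy",W)
s=ctrl.get_state(); print(s["time"],s["eef_pos"].round(4),R.from_quat(s["tcp_rot"]).as_matrix().round(3).tolist(),np.isnan(W[...,2]).mean())
zl,zh=float(sys.argv[2]),float(sys.argv[3])
m=((W[...,2]>zl)&(W[...,2]<zh)).astype(np.uint8)
n,l,st,c=cv2.connectedComponentsWithStats(m)
for k in range(1,n):
    if st[k,4]>150:
        P=W[l==k]; (cx,cy),r=cv2.minEnclosingCircle(P[:,:2].astype(np.float32)); print(c[k].round(),st[k,4],"circ",round(cx,4),round(cy,4),round(r,4),"mean",P.mean(0).round(4),i[l==k].mean(0).round())
E
python3 look.py w1 0.02 0.035
```

```text
0.15 [ 0.3042 -0.602   0.2302] [[0.893, 0.451, -0.001], [0.451, -0.893, 0.002], [0.0, -0.002, -1.0]] 0.0039453125
[77. 63.] 2812 circ 0.3164 -0.3536 0.0286 mean [ 0.3173 -0.355   0.0273] [157.  95. 120.]
[584. 257.] 26278 circ 0.3798 -0.9069 0.1734 mean [ 0.3694 -0.8682  0.0298] [171. 168. 171.]$[0]: bad value
```

View pics/w1.png

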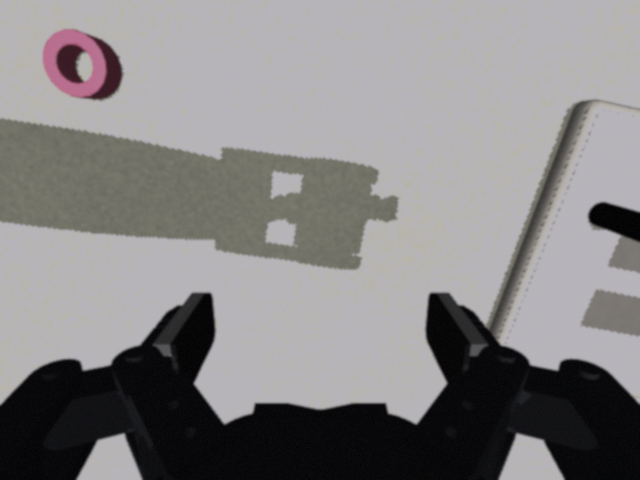

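The picture was taken before any motion, because the call was refused; it shows only a pink decoy, at (77,63). The rows may need all four keys.

```bash
python3 -m pendant '[{"dx":4.3,"dy":-3.4,"dz":0,"twist":0},{"dx":8.6,"dy":-6.8,"dz":0,"twist":0},{"dx":13,"dy":-10.2,"dz":0,"twist":0},{"dx":17.3,"dy":-13.6,"dz":0,"twist":0},{"dx":21.6,"dy":-17,"dz":2,"twist":0},{"dx":21.6,"dy":-17,"dz":7,"twist":0},{"dx":21.6,"dy":-17,"dz":7,"twist":0},{"dx":21.6,"dy":-17,"dz":7,"twist":0}]' 100 40 && python3 look.py w2 0.02 0.035
```

```text
time: 1.15
eef_pos: [0.4208, -0.3543, 0.1626]
tcp_rot: [0.973, 0.231, 0.0, 0.001]
contact_force: [-0.1, 0.1, 0.9]
opening: 1.003
finger_force: 0.0
1.2 [ 0.4211 -0.3549  0.1634] [[0.893, 0.45, 0.002], [0.45, -0.893, -0.002], [0.001, 0.003, -1.0]] 0.004052734375
[236.  88.] 3620 circ 0.4794 -0.2568 0.028 mean [ 0.4803 -0.2567  0.0278] [188. 121. 152.]
[507. 154.] 676 circ 0.5345 -0.4746 0.0279 mean [ 0.5296 -0.4578  0.0278] [76. 75. 71.]
[321. 217.] 2697 circ 0.4212 -0.3546 0.028 mean [ 0.4223 -0.3541  0.0278] [97. 98. 97.]
[178. 222.] 2863 circ 0.366 -0.2541 0.0281 mean [ 0.3677 -0.2541  0.0275] [77. 36. 99.]
[266. 319.] 2320 circ 0.3165 -0.3529 0.0285 mean [ 0.3186 -0.3528  0.0274] [152.  87. 110.]
```

```bash
python3 -m pendant '[{"dx":0,"dy":0,"dz":5,"twist":0},{"dx":0,"dy":0,"dz":10,"twist":0},{"dx":0,"dy":0,"dz":13,"twist":0},{"dx":0,"dy":0,"dz":14.5,"twist":0},{"dx":0,"dy":0,"dz":15.7,"twist":0},{"dx":0,"dy":0,"dz":15.7,"twist":0},{"dx":0,"dy":0,"dz":15.7,"twist":0}]' 100 40
python3 -m pendant '[{"dx":0,"dy":0,"dz":0,"twist":0},{"dx":0,"dy":0,"dz":0,"twist":0},{"dx":0,"dy":0,"dz":0,"twist":0},{"dx":0,"dy":0,"dz":0,"twist":0},{"dx":0,"dy":0,"dz":0,"twist":0},{"dx":0,"dy":0,"dz":0,"twist":0},{"dx":0,"dy":0,"dz":0,"twist":0},{"dx":0,"dy":0,"dz":0,"twist":0}]' 20 50
```

```text
time: 2.08
eef_pos: [0.4213, -0.3542, 0.0056]
tcp_rot: [0.973, 0.232, 0.001, 0.001]
contact_force: [-0.3, 0.4, -0.0]
opening: 1.002
finger_force: 0.0
time: 3.08
eef_pos: [0.4212, -0.3542, 0.0056]
tcp_rot: [0.973, 0.232, 0.0, 0.001]
contact_force: [-0.6, 0.7, 6.2]
opening: 0.629
finger_force: 54.3
```

```bash
python3 -m pendant '[{"dx":0,"dy":0,"dz":-3,"twist":0},{"dx":0,"dy":0,"dz":-9,"twist":0},{"dx":0,"dy":0,"dz":-15,"twist":0},{"dx":0,"dy":0,"dz":-20,"twist":0},{"dx":0,"dy":0,"dz":-23,"twist":0},{"dx":0,"dy":0,"dz":-23,"twist":0}]' 20 50
python3 -m pendant '[{"dx":2,"dy":-1,"dz":0,"twist":-9},{"dx":6,"dy":-3,"dz":0,"twist":-18},{"dx":10.5,"dy":-5,"dz":0,"twist":-27},{"dx":15,"dy":-7,"dz":0,"twist":-36},{"dx":20,"dy":-9,"dz":0,"twist":-45},{"dx":25,"dy":-11.5,"dz":0,"twist":-54},{"dx":29,"dy":-13.5,"dz":0,"twist":-64},{"dx":31,"dy":-14.3,"dz":0,"twist":-73.4},{"dx":31,"dy":-14.3,"dz":0,"twist":-73.4},{"dx":31,"dy":-14.3,"dz":0,"twist":-73.4}]' 20 50
python3 look.py w3 0.13 0.18
```

```text
time: 3.82
eef_pos: [0.4211, -0.354, 0.2362]
tcp_rot: [0.973, 0.232, 0.001, 0.002]
contact_force: [-0.1, -0.3, -3.8]
opening: 0.627
finger_force: 54.9
time: 5.08
eef_pos: [0.6313, -0.0861, 0.2315]
tcp_rot: [0.642, 0.767, -0.001, -0.002]
contact_force: [0.3, -0.1, -3.5]
opening: 0.629
finger_force: 54.8
5.125 [ 0.6315 -0.0865  0.2323] [[-0.175, 0.985, -0.003], [0.985, 0.175, 0.001], [0.001, -0.003, -1.0]] 0.004039713541666667
[323. 163.] 1645 circ 0.6247 -0.0372 0.0136 mean [ 0.6245 -0.0361  0.1591] [171. 171. 169.]
```

View pics/w3.png

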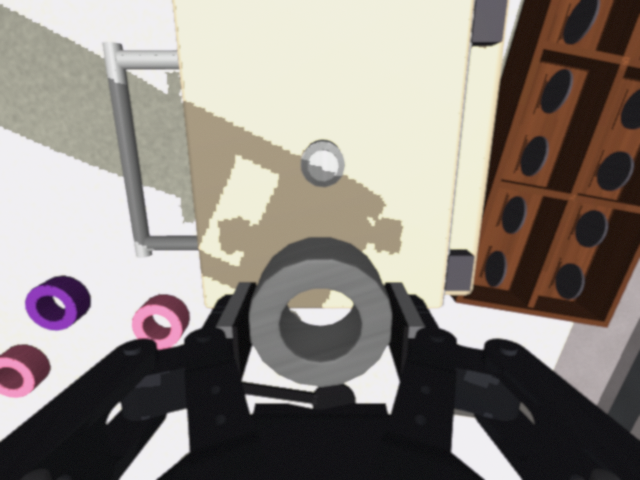

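The ring is held squarely, centred at (320,320), and the stud is at (323,163). The bar runs from (112,45) to (142,250). Now I'll measure the ring in the hand and the bar line.

Run:
```python
from h import *
W=np.load("w.npy")
sub=W[225:390,250:392].reshape(-1,3)
z=sub[:,2]; h=np.histogram(z[(z>.2)],bins=np.arange(.2,.3,.002)); print([(round(b,3),a) for a,b in zip(*h) if a])
zt=h[1][h[0].argmax()]; P=sub[abs(z-zt-.001)<.003]
print("ring top",np.median(P[:,2]),cv2.minEnclosingCircle(P[:,:2].astype(np.float32)))
B=W[:, :175].reshape(-1,3); B=B[(B[:,2]>.1)&(B[:,2]<.125)&(B[:,0]<.53)]
a=np.array([.984,.178]); q=B[:,:2]@a; B=B[abs(q-np.quantile(q,.3))<.009]
f=cv2.fitLine(B[:,:2].astype(np.float32),cv2.DIST_HUBER,0,.001,.001).ravel(); print(len(B),f,np.degrees(np.arctan2(-f[0],f[1])),B.min(0),B.max(0))
H=W.reshape(-1,3);H=H[(H[:,2]>.116)&(H[:,2]<.123)&(H[:,0]>.5)&(H[:,0]<.72)&(H[:,1]<.1)]
print(cv2.minAreaRect(H[:,:2].astype(np.float32)),np.median(H[:,2]))
```

```text
[(np.float64(0.224), np.int64(3)), (np.float64(0.226), np.int64(65)), (np.float64(0.228), np.int64(285)), (np.float64(0.23), np.int64(336)), (np.float64(0.232), np.int64(340)), (np.float64(0.234), np.int64(348)), (np.float64(0.236), np.int64(364)), (np.float64(0.238), np.int64(428)), (np.float64(0.24), np.int64(440)), (np.float64(0.242), np.int64(444)), (np.float64(0.244), np.int64(491)), (np.float64(0.246), np.int64(490)), (np.float64(0.248), np.int64(485)), (np.float64(0.25), np.int64(584)), (np.float64(0.252), np.int64(5517)), (np.float64(0.254), np.int64(4748)), (np.float64(0.256), np.int64(15))]
ring top 0.2538972673239738 ((0.6320955753326416, -0.08539882302284241), 0.02896994538605213)
4083 [ 0.17474285 -0.98461413  0.4878991  -0.05098327] -169.9363 [ 0.4686758  -0.13652438  0.10598575] [0.50950281 0.01277666 0.1178145 ]
((0.605262041091919, -0.05071665346622467), (0.23240721225738525, 0.21519875526428223), 10.026229858398438) 0.11920798529302712
```

```bash
python3 -m pendant '[{"dx":2.5,"dy":0.1,"dz":0,"twist":0},{"dx":4.9,"dy":0.1,"dz":0,"twist":0},{"dx":4.9,"dy":0.1,"dz":3,"twist":0},{"dx":4.9,"dy":0.1,"dz":5.7,"twist":0},{"dx":4.9,"dy":0.1,"dz":5.7,"twist":0},{"dx":4.9,"dy":0.1,"dz":5.7,"twist":0}]' 20 50
python3 look.py w4 0.154 0.1635
python3 - <<'E'
from h import *
W=np.load("w.npy"); t=ctrl.get_state()["eef_pos"]; P=W.reshape(-1,3)
m=(abs(P[:,2]-t[2]-.0216)<.003)&(np.hypot(*(P[:,:2]-t[:2]).T)<.035); print("ring",cv2.minEnclosingCircle(P[m][:,:2].astype(np.float32)))
E
```

```text
time: 5.88
eef_pos: [0.6256, -0.0371, 0.1788]
tcp_rot: [0.641, 0.767, 0.001, 0.001]
contact_force: [-0.6, -0.8, -3.4]
opening: 0.627
finger_force: 54.7
5.925 [ 0.626  -0.0373  0.1794] [[-0.177, 0.984, 0.003], [0.984, 0.177, -0.001], [-0.001, 0.003, -1.0]] 0.004059244791666666
[318. 294.] 334 circ 0.6267 -0.0454 0.0096 mean [ 0.6267 -0.0446  0.16  ] [112. 111. 109.]
ring ((0.6251074075698853, -0.032201867550611496), 0.033588722348213196)
```

View pics/w4.png

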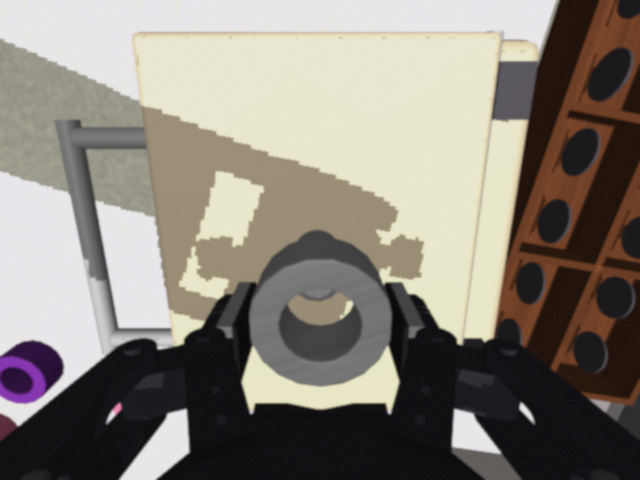

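Through the bore I can see the stud's near edge at (318,294), which agrees with the earlier fix to about 1 mm. I'll lower slowly with force checks.

```bash
python3 -m pendant '[{"dx":-0.05,"dy":-0.1,"dz":0.5,"twist":0},{"dx":-0.05,"dy":-0.1,"dz":1,"twist":0},{"dx":-0.05,"dy":-0.1,"dz":1.3,"twist":0},{"dx":-0.05,"dy":-0.1,"dz":1.6,"twist":0},{"dx":-0.05,"dy":-0.1,"dz":1.6,"twist":0},{"dx":-0.05,"dy":-0.1,"dz":1.6,"twist":0}]' 20 50
```

```text
time: 6.68
eef_pos: [0.6242, -0.0382, 0.1614]
tcp_rot: [0.641, 0.767, 0.0, 0.0]
contact_force: [-0.2, 0.3, -2.9]
opening: 0.625
finger_force: 54.8
```

```bash
python3 -m pendant '[{"dx":0,"dy":0,"dz":0.7,"twist":0},{"dx":0,"dy":0,"dz":1.4,"twist":0},{"dx":0,"dy":0,"dz":2.1,"twist":0},{"dx":0,"dy":0,"dz":2.8,"twist":0},{"dx":0,"dy":0,"dz":2.8,"twist":0},{"dx":0,"dy":0,"dz":2.8,"twist":0}]' 20 50
```

```text
time: 7.42
eef_pos: [0.6243, -0.0382, 0.1335]
tcp_rot: [0.641, 0.767, 0.0, 0.0]
contact_force: [-0.9, -0.6, -3.3]
opening: 0.631
finger_force: 54.8
```

```bash
python3 -m pendant '[{"dx":0,"dy":0,"dz":0.4,"twist":0},{"dx":0,"dy":0,"dz":0.6,"twist":0},{"dx":0,"dy":0,"dz":0.8,"twist":0},{"dx":0,"dy":0,"dz":0.8,"twist":0},{"dx":0,"dy":0,"dz":0.8,"twist":0}]' 20 50
```

```text
time: 8.05
eef_pos: [0.6242, -0.0382, 0.1254]
tcp_rot: [0.641, 0.767, 0.0, 0.0]
contact_force: [-0.5, 0.4, -3.4]
opening: 0.624
finger_force: 54.8
```

```bash
python3 -m pendant '[{"dx":0,"dy":0,"dz":0,"twist":0},{"dx":0,"dy":0,"dz":0,"twist":0},{"dx":0,"dy":0,"dz":0,"twist":0},{"dx":0,"dy":0,"dz":0,"twist":0},{"dx":0,"dy":0,"dz":0,"twist":0}]' 95 50
python3 -m pendant '[{"dx":0,"dy":0,"dz":-1,"twist":0},{"dx":0,"dy":0,"dz":-3,"twist":0},{"dx":0,"dy":0,"dz":-8,"twist":0},{"dx":0,"dy":0,"dz":-13,"twist":0},{"dx":-5,"dy":0,"dz":-13,"twist":0},{"dx":-5,"dy":0,"dz":-13,"twist":0},{"dx":-5,"dy":0,"dz":-13,"twist":0}]' 95 50
python3 look.py w5 0.135 0.152
python3 - <<'E'
from h import *
W=np.load("w.npy");H=W.reshape(-1,3);z=H[:,2]
m=(z>.112)&(z<.126)&(H[:,0]>.5)&(H[:,0]<.72)&(H[:,1]<.1); print(np.median(z[m]),m.sum())
B=H[(z>.1)&(z<.125)&(H[:,0]<.53)&(H[:,0]>.44)]
a=np.array([.985,.175]); q=(B[:,:2]-[.488,-.051])@a; B=B[abs(q)<.009]
print(len(B),B.min(0),B.max(0),B.mean(0), cv2.fitLine(B[:,:2].astype(np.float32),cv2.DIST_HUBER,0,.001,.001).ravel())
E
```

```text
time: 8.68
eef_pos: [0.6242, -0.0382, 0.1254]
tcp_rot: [0.641, 0.767, 0.0, 0.0]
contact_force: [-0.2, -0.1, -0.5]
opening: 0.947
finger_force: 0.0
time: 9.55
eef_pos: [0.6329, -0.0872, 0.2559]
tcp_rot: [0.642, 0.767, 0.0, -0.0]
contact_force: [0.2, 1.3, -0.3]
opening: 0.951
finger_force: 0.0
9.6 [ 0.6327 -0.0867  0.2555] [[-0.177, 0.984, -0.0], [0.984, 0.177, 0.001], [0.001, -0.0, -1.0]] 0.003942057291666667
[321. 158.] 3682 circ 0.6252 -0.0386 0.0279 mean [ 0.6251 -0.0378  0.1468] [166. 167. 165.]
0.11917899587750799 67382
3488 [ 0.46965751 -0.13648843  0.1056035 ] [0.5107847  0.01284288 0.11698065] [ 0.48831023 -0.05543382  0.11357927] [ 0.1754237  -0.984493    0.48831022 -0.05543382]
```

View pics/w5.png

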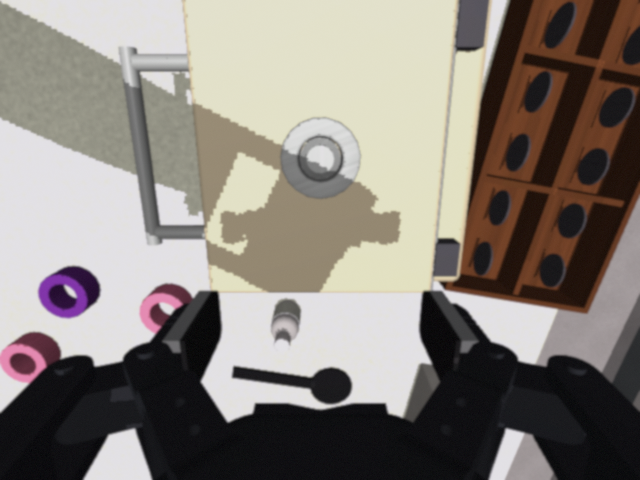

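The ring lies flat over the stud, centred at (321,158), with its top at 0.147 m as expected. Now the bar.

```bash
python3 -m pendant '[{"dx":2,"dy":-5,"dz":0,"twist":0},{"dx":4,"dy":-10,"dz":0,"twist":0},{"dx":5,"dy":-13.8,"dz":0,"twist":0},{"dx":5,"dy":-13.8,"dz":0,"twist":0},{"dx":5,"dy":-13.8,"dz":5,"twist":0},{"dx":5,"dy":-13.8,"dz":9,"twist":0},{"dx":5,"dy":-13.8,"dz":11,"twist":0},{"dx":5,"dy":-13.8,"dz":11,"twist":0}]' 47 30
python3 -m pendant '[{"dx":0,"dy":0,"dz":2,"twist":0},{"dx":0,"dy":0,"dz":4,"twist":0},{"dx":0,"dy":0,"dz":5.3,"twist":0},{"dx":0,"dy":0,"dz":5.3,"twist":0},{"dx":0,"dy":0,"dz":5.3,"twist":0}]' 47 30
```

```text
time: 10.6
eef_pos: [0.4876, -0.0618, 0.1433]
tcp_rot: [0.641, 0.767, -0.001, -0.002]
contact_force: [-0.1, -0.1, -0.0]
opening: 0.469
finger_force: 0.0
time: 11.22
eef_pos: [0.4892, -0.0628, 0.0934]
tcp_rot: [0.641, 0.767, 0.0, 0.001]
contact_force: [-0.5, 0.2, 0.6]
opening: 0.467
finger_force: 0.0
```

```bash
python3 -m pendant '[{"dx":0,"dy":0,"dz":0,"twist":0},{"dx":0,"dy":0,"dz":0,"twist":0},{"dx":0,"dy":0,"dz":0,"twist":0},{"dx":0,"dy":0,"dz":0,"twist":0},{"dx":0,"dy":0,"dz":0,"twist":0},{"dx":0,"dy":0,"dz":0,"twist":0},{"dx":0,"dy":0,"dz":0,"twist":0},{"dx":0,"dy":0,"dz":0,"twist":0}]' 0 30
python3 - <<'E'
from h import *
for t in [.1,.2,.3,.4,.5,.6,.7,.75,.8,.84,.8,.75,.7,.65,.6]:
    f=lambda a: np.array([-.235*np.cos(a)-.004*np.sin(a), .235*np.sin(a)+.004*np.cos(a)])
    d=(f(t)-f(0))*100; print(t,"dy %.2f dz %.2f"%(d[0],-d[1]))
E
```

```text
time: 12.22
eef_pos: [0.4863, -0.0632, 0.0926]
tcp_rot: [0.641, 0.768, -0.002, -0.002]
contact_force: [-6.8, -2.7, 4.7]
opening: 0.128
finger_force: 29.2
0.1 dy 0.08 dz -2.34
0.2 dy 0.39 dz -4.66
0.3 dy 0.93 dz -6.93
0.4 dy 1.70 dz -9.12
0.5 dy 2.69 dz -11.22
0.6 dy 3.88 dz -13.20
0.7 dy 5.27 dz -15.05
0.75 dy 6.03 dz -15.91
0.8 dy 6.84 dz -16.74
0.84 dy 7.52 dz -17.37
0.8 dy 6.84 dz -16.74
0.75 dy 6.03 dz -15.91
0.7 dy 5.27 dz -15.05
0.65 dy 4.55 dz -14.14
0.6 dy 3.88 dz -13.20
```

```bash
python3 -m pendant '[{"dx":0,"dy":-0.25,"dz":-0.5,"twist":0},{"dx":0,"dy":-0.2,"dz":-1.2,"twist":0},{"dx":0,"dy":-0.17,"dz":-2.34,"twist":0},{"dx":0,"dy":0,"dz":-3.5,"twist":0},{"dx":0,"dy":0.14,"dz":-4.66,"twist":0},{"dx":0,"dy":0.4,"dz":-5.8,"twist":0},{"dx":0,"dy":0.68,"dz":-6.93,"twist":0},{"dx":0,"dy":1.05,"dz":-8,"twist":0},{"dx":0,"dy":1.45,"dz":-9.12,"twist":0},{"dx":0,"dy":1.45,"dz":-9.12,"twist":0}]' 0 30
```

```text
time: 13.48
eef_pos: [0.5066, -0.0596, 0.1859]
tcp_rot: [0.642, 0.767, 0.004, 0.005]
contact_force: [13.1, 1.4, -7.3]
opening: 0.124
finger_force: 29.4
```

```bash
python3 -m pendant '[{"dx":0,"dy":0.3,"dz":0,"twist":0},{"dx":0,"dy":0.75,"dz":-1,"twist":0},{"dx":0,"dy":1.24,"dz":-2.1,"twist":0},{"dx":0,"dy":1.83,"dz":-3.1,"twist":0},{"dx":0,"dy":2.43,"dz":-4.08,"twist":0},{"dx":0,"dy":2.43,"dz":-4.08,"twist":0}]' 0 30
```

```text
time: 14.22
eef_pos: [0.5289, -0.0555, 0.2254]
tcp_rot: [0.642, 0.767, 0.002, 0.003]
contact_force: [9.8, -0.2, -7.4]
opening: 0.119
finger_force: 29.5
```

```bash
python3 -m pendant '[{"dx":0,"dy":0.45,"dz":-0.45,"twist":0},{"dx":0,"dy":0.82,"dz":-0.95,"twist":0},{"dx":0,"dy":1.54,"dz":-1.85,"twist":0},{"dx":0,"dy":2.3,"dz":-2.7,"twist":0},{"dx":0,"dy":3.1,"dz":-3.55,"twist":0},{"dx":0,"dy":3.8,"dz":-4.2,"twist":0},{"dx":0,"dy":3.8,"dz":-4.2,"twist":0},{"dx":0,"dy":3.8,"dz":-4.2,"twist":0},{"dx":0,"dy":3.8,"dz":-4.2,"twist":0}]' 0 30
python3 look.py w6 0.26 0.32
python3 - <<'E'
from h import *
i,W,M,K=shot("scene"); save("s2",i)
# hood tilt: fit plane over hood points
H=W.reshape(-1,3); a=np.array([.984,.177]); rel=H[:,:2]-[.7165,-.020]; q=rel@a; p=rel@[-.177,.984]
m=(abs(p)<.1)&(q<-.02)&(q>-.13)&(H[:,2]>.12)&(H[:,2]<.4)&((abs(p)>.045))
A=np.c_[q[m],np.ones(m.sum())]; c=np.linalg.lstsq(A,H[m,2],rcond=None)[0]
for _ in range(5):
    r=H[m,2]-A@c; k=abs(r)<.01; c=np.linalg.lstsq(A[k],H[m,2][k],rcond=None)[0]
print(m.sum(),k.sum(),np.arctan(-c[0]))
E
```

```text
time: 15.35
eef_pos: [0.5643, -0.0491, 0.2654]
tcp_rot: [0.641, 0.767, 0.0, 0.0]
contact_force: [6.6, -1.8, -6.6]
opening: 0.127
finger_force: 29.6
15.4 [ 0.5644 -0.0491  0.2654] [[-0.177, 0.984, 0.001], [0.984, 0.177, -0.0], [-0.0, 0.001, -1.0]] 0.003860677083333333
[324. 281.] 19412 circ 0.5625 -0.032 0.0591 mean [ 0.5625 -0.0276  0.2938] [88. 88. 88.]
4185 4108 0.8241282692197127
```

View pics/w6.png

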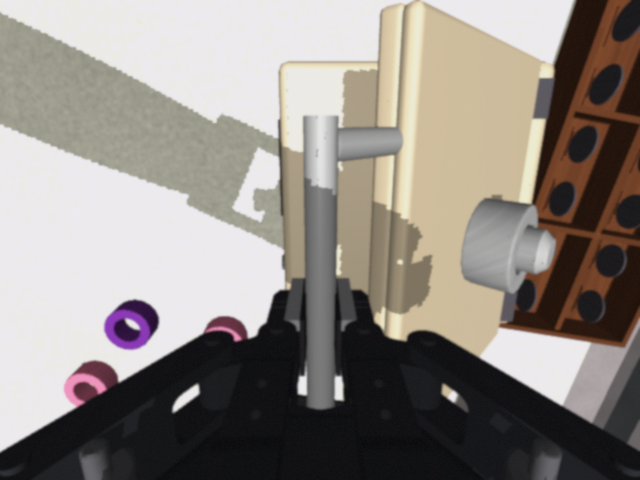

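View pics/s2.png

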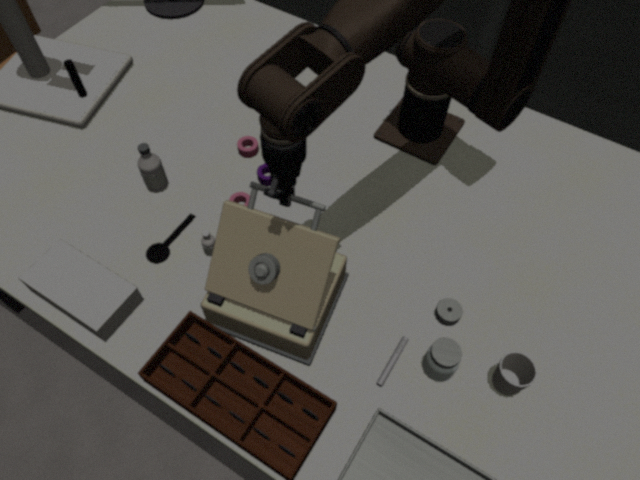

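The hood is at about 0.83 rad with the ring still seated (scene view (263,268)) and the bar gripped at (320,300) in the wrist view. Easing down to about 0.61.

```bash
python3 -m pendant '[{"dx":0,"dy":-0.5,"dz":0.47,"twist":0},{"dx":0,"dy":-1.3,"dz":1.3,"twist":0},{"dx":0,"dy":-2.05,"dz":2.15,"twist":0},{"dx":0,"dy":-2.8,"dz":3.05,"twist":0},{"dx":0,"dy":-3.1,"dz":3.45,"twist":0},{"dx":0,"dy":-3.35,"dz":3.8,"twist":0},{"dx":0,"dy":-3.35,"dz":3.8,"twist":0},{"dx":0,"dy":-3.35,"dz":3.8,"twist":0},{"dx":0,"dy":-3.35,"dz":3.8,"twist":0},{"dx":0,"dy":-3.35,"dz":3.8,"twist":0}]' 0 30
cat > tilt.py <<'E'
from h import *
i,W,M,K=shot("scene"); save("s3",i)
H=W.reshape(-1,3); a=np.array([.984,.177]); rel=H[:,:2]-[.7165,-.020]; q=rel@a; p=rel@[-.177,.984]
m=(abs(p)<.1)&(q<-.02)&(q>-.13)&(H[:,2]>.12)&(H[:,2]<.4)&((abs(p)>.045))
A=np.c_[q[m],np.ones(m.sum())]; c=np.linalg.lstsq(A,H[m,2],rcond=None)[0]
for _ in range(5):
    r=H[m,2]-A@c; k=abs(r)<.01; c=np.linalg.lstsq(A[k],H[m,2][k],rcond=None)[0]
print(k.sum(),np.arctan(-c[0]))
th=np.arctan(-c[0]); n=-q*np.sin(0)  # ring top face offset above the hood plane
d=(H[:,2]-c[0]*q-c[1])*np.cos(th); s=-q*np.cos(th)+(H[:,2]-.105)*np.sin(th)
g=(abs(d-.028)<.0025)&(abs(p)<.05)&(abs(s-.095)<.05); print("ring top centre: along hood, across",cv2.minEnclosingCircle(np.c_[s,p][g].astype(np.float32)),g.sum())
E
python3 tilt.py
```

```text
time: 16.7
eef_pos: [0.5312, -0.0551, 0.2286]
tcp_rot: [0.641, 0.767, -0.0, 0.0]
contact_force: [4.9, -1.4, -3.8]
opening: 0.122
finger_force: 29.8
3740 0.6172861715211487
ring top centre: along hood, across ((0.0923074334859848, -0.0038009900599718094), 0.02836119756102562) 378
```

```bash
python3 -m pendant '[{"dx":0,"dy":0,"dz":0,"twist":0},{"dx":0,"dy":0,"dz":0,"twist":0},{"dx":0,"dy":0,"dz":0,"twist":0},{"dx":0,"dy":0,"dz":0,"twist":0}]' 0 30 && python3 -c "
from plant import ctrl
print(ctrl.sign_off())"
```

```text
time: 17.25
eef_pos: [0.5312, -0.0551, 0.2286]
tcp_rot: [0.641, 0.767, 0.0, 0.0]
contact_force: [4.7, -1.2, -4.0]
opening: 0.126
finger_force: 29.8
the job is handed in; nothing more can be done
None
```

I handed the job in at 17 s: the wide-bore ring lies flat over the stud, the hood went up to about 0.83 rad and back, and the gripper holds it still by the bar at about 0.62 rad; no verdict was returned.

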